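# Set the lunchbox warmer's heat lever to medium

### The job

Two identical lunchbox warmers stand on the counter. Swing the heat lever of the one that carries the stacked green lunchbox tiers round to its two-dot mark, then let go of it. Leave the lever of the other warmer, the one with the bowl on it, where it is, and do not shift the lunchbox stack.

Things in the scene. Friction and masses are not known exactly. Their poses are not given: they have to be found in the camera images.
- lever (a joint): Heat lever of the warmer with the lunchbox stack (rad); turns level about an upright pivot on the front deck. 0 = off (short bar; left stop seen from the robot), 0.64 = one dot, 1.28 = two dots (wanted), 1.92 = three dots (other stop). Grows counter-clockwise from above: the knob goes left to right seen from the robot. Stays where left; about 1.5 N at the knob moves it. Starts between 0 and 0.85.
- lever_knob (a point): Black upright round knob at that lever's end, 18 mm across, 45 mm tall above the steel arm. Point on its axis, 20 mm below its top, 41 mm above the fixed white warmer (300 x 200 x 45 mm). z up; x points level outward along the arm and turns with it: the pivot axis lies 80 mm back against x. The marks (black 11 mm dots) are painted on the deck just outside the knob's circle.
- spare_knob (a point): The same point on the same knob of the other, identical warmer, which carries a small bowl; this lever may stand at any angle and must be left alone.
- stack: Two green plastic lunchbox tiers snapped together as one closed block, 130 x 120 mm and 84 mm tall, standing on the steel hot plate of the warmer, about 70 mm or more clear of the knob's path; its top is 133 mm above the counter. Origin at the centre of its underside, z up.
Mind the look-alikes: they are no part of the job. What is shaped like the stack but black or brown is not meant.

How it is judged:
At the end, for the whole second after the job is handed in: The lever of the warmer with the lunchbox stack rests within 10 degrees (0.175 rad) of its two-dot mark (1.28 rad), the other warmer's knob is within 10 mm of where it was, and the stack stands upright within 15 mm of where it was (value of joint lever between 1.105 and 1.455 rad and velocity of joint lever between -0.05 and 0.05 rad/s and distance of spare_knob from where it was at the start of the episode below 0.01 m and distance of stack from where it was at the start of the episode below 0.015 m and angle between stack's own z axis and vertical below 0.1 rad); the robot touches nothing.
It fails at once if the other warmer's lever is moved (its knob by more than 15 mm) (distance of spare_knob from where it was at the start of the episode above 0.015 m).
It fails at once if the lunchbox stack is shifted by more than 20 mm (distance of stack from where it was at the start of the episode above 0.02 m).
It also fails if it takes over 35 s, if anything falls off the work surface, if the arm or the gripper's body presses on something with over 40 N, if the wrist force passes 120 N, or if a joint passes its speed limit or range.

### The arm

A 7-joint arm with a two-finger parallel gripper is mounted at the origin on the work surface. World frame = base frame: x ahead of the robot, y to its left, z up, the work surface at z = 0. Lengths are in m, angles in rad, forces in N, time in s.
With the tool pointing down it reaches from about 0.4 to 0.875 m from the base axis. Payload 19.3 kg.
Tool frame: the origin (TCP) lies midway between the tips of the shut fingers; the grasp point (between the pads) lies 19 mm behind it; z points along the fingers, y is the line along which they close (so a half turn about z gives the same grasp; the last joint's range is limited). The gripper opens to 85 mm and grips with 20 to 120 N. Pads are 22 mm wide; open, the fingers measure 114 mm over their backs; the gripper's body (76 mm by 85 mm) begins 54 mm behind the grasp point. The pads swing forward as they close: fully open they stand 13 mm farther back than shut.
Start: joints at [1.203, 0.521, -0.036, 1.599, 0.021, 1.021, -0.113], TCP at [0.183, -0.597, 0.231] pointing down, gripper open.
Joint ranges: [-2.91, 2.91], [-0.3, 2.13], [-1.5, 1.42], [0.17, 2.43], [-1.26, 4.41], [0.16, 1.93], [-2.52, 2.52]. Speed limits (rad/s): [1.89, 1.89, 2.39, 2.39, 3.01, 3.01, 3.01].

### API

Orientations are given as [roll, pitch, yaw] about the fixed x, y, z axes, in that order (R = Rz(yaw) Ry(pitch) Rx(roll)).
In Python, from workcell import bot gives the robot as it stands.
- The arm moves only by the tool move_arm, never from a script. Its argument "moves" is a list that holds one entry, the list of rows, each a list of 7 numbers: the opening, from 0 (shut) to 1 (fully open), then the shift along the tool's x, y, z in units of 1000 mm (1.0 is 1000 mm), then the turn, a rotation vector about the tool's x, y, z in units of 2 pi rad (1.0 is 2 pi rad). A call has 1 to 5 rows; each row is the pose to reach, as a shift and turn from the pose commanded when the call began, along the tool's axes at that moment, turning the shorter way round; what a row does not reach only later rows make up. A row lasts 1/10 s, in which the tool goes at most 50 mm and 8.59 degrees, less where a joint would pass 70% of its speed; a pose out of reach is approached as far as the arm can. A call with a number of a shift or a turn outside -1 to 1 is refused whole. A call with a gripper value outside its range is refused whole. The fingers move at their own pace and stop on an object; "force" is the grip in N (left out, the last holds). Time passes only in rows, so rows that repeat a pose let the fingers close. It gives the time, the measured TCP pose, the force, the opening and the grip force at its end, in the units of the state.
- bot.observe(): the state, without advancing time (a new reading comes with each control period).
- bot.grab_frame(name): name is "side" or "top" or "wrist"; returns the picture (480x640x3 uint8, red, green, blue); there is no depth.
- bot.camera_params(name): a dict with "vertical_fov" (degrees; the focal length in pixels is half the picture's height over the tangent of half this angle, whatever the lens; pixels are square), "cx", "cy" (the principal point, pixels), "D" ([k1, k2, p1, p2, k3] as OpenCV has them; the pictures are not rectified), "R" (3x3) and "t" (3): a world point X has camera coordinates R X + t. Camera axes: x right, y down, z forward; pixel columns grow to the right and rows downward; lengths in m; the calibration is good to about 2 mm. A picture is of the moment at which its call begins: read the wrist's pose just before it. camera_params takes no time and is no camera call; for the wrist camera it gives the pose at the moment of the call.
- bot.job_done(): hands the job in; it is judged then, once.
The state is a dict: "clock": time; "qpos": joint angles; "qd": joint speeds; "joint_efforts": joint torques, N m; "position": TCP position; "tool_rot": TCP orientation; "force": force on the tool from outside, world axes, zero at the start; "moment": the same for the moment, N m; "grip_width": finger opening in m; "finger_force": force on a finger pad.
Only numpy, scipy, OpenCV 4.12 (cv2) and the standard library are available. Lean on these libraries where they do the work, as an engineer would, in place of code of your own. Each camera call takes 0.05 s, during which the arm holds its last target. There are 200 camera calls.

## Working session

There is one attempt and no reset: what is moved stays moved. The work goes in short steps, Python scripts to look and compute and a tool call to move; the robot and the scene stay as the last step left them, time stands still between calls to the robot, and variables do not carry over. Pictures are saved under pics/ and viewed, at most 10 in all, crops included, and the job is handed in when it is done.

Besides the shell and the picture viewer there is one more tool, called after "Call:" as name(argument=value, ...) on one line, values as JSON. move_arm: Moves the arm, as the interface text tells. Shifts and turns lie within -1 to 1; 1 stands for 1000 mm of shift or 2 pi rad of turn. Its arguments: {"type":"object","properties":{"moves":{"type":"array"},"force":{"type":"number"}},"required":["moves"]}

```bash
mkdir -p pics; cat > h.py <<'E'
import numpy as np, cv2
from workcell import bot
def cam(n):
    p=bot.camera_params(n); f=240/np.tan(np.radians(p["vertical_fov"])/2)
    return np.array([[f,0,p["cx"]],[0,f,p["cy"]],[0,0,1]]),np.array(p["D"],float),np.array(p["R"]),np.array(p["t"])
def shot(n,name):
    c=cam(n); im=bot.grab_frame(n); cv2.imwrite(f"pics/{name}.png",im[:,:,::-1]); return im,c
def ray(c,uv,z):
    K,D,R,t=c; u=cv2.undistortPoints(np.array([[uv]],float),K,D)[0,0]
    o=-R.T@t; d=R.T@np.array([u[0],u[1],1]); return o+d*(z-o[2])/d[2]
def proj(c,X):
    K,D,R,t=c; return cv2.projectPoints(np.array(X,float).reshape(-1,3),cv2.Rodrigues(R)[0],t,K,D)[0][:,0]
E
python3 - <<'E'
from h import *
for n in("top","side"):
    im,c=shot(n,n+"0"); print(n,-c[2].T@c[3])
s=bot.observe();print(s["clock"],s["position"],s["tool_rot"],s["grip_width"])
E
```

```text
top [0.44138404 0.04848566 1.22949703]
side [0.26253906 0.63944257 0.86296485]
0.1 [ 0.18321134 -0.59724428  0.23080335] [-3.14062488e+00  1.14535529e-04  2.97736994e-01] 0.08560392779084142
```

View pics/top0.png

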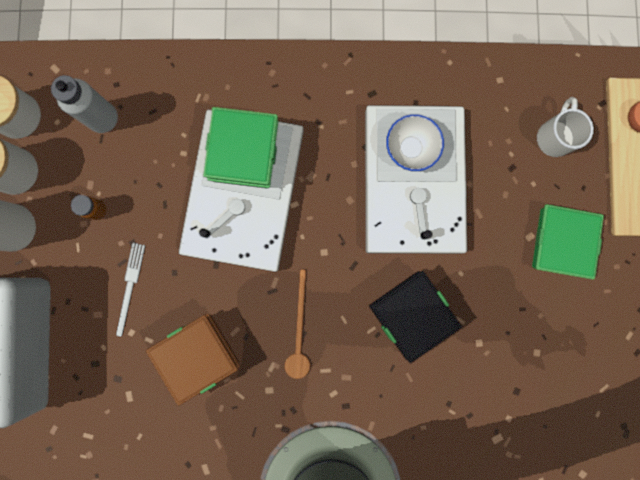

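View pics/side0.png

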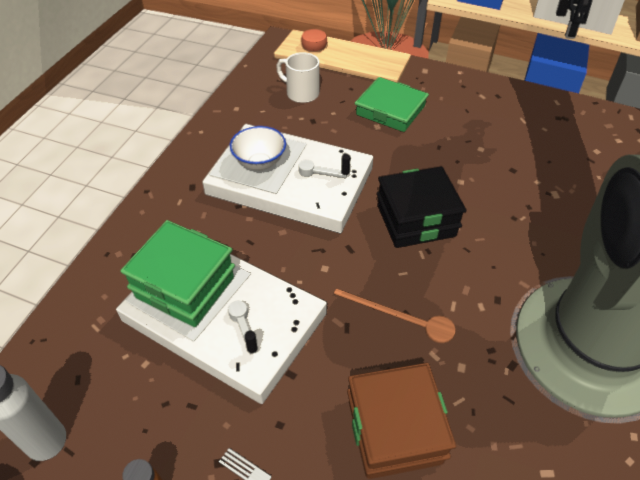

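The top view shows the target warmer on the left: stack at about (240,148), pivot at (236,207), knob at (205,233), marks along y≈225–255. The bowl warmer is on the right, with its knob at (427,235). I'll enlarge both views to measure.

```bash
python3 - <<'E'
import cv2,numpy as np
a=cv2.imread("pics/top0.png")[185:285,170:310];b=cv2.imread("pics/side0.png")[260:400,200:340]
cv2.imwrite("pics/crop.png",np.hstack([cv2.resize(a,(560,400),interpolation=2),cv2.resize(b,(400,400),interpolation=2)])[:, :960][:, :])
im=cv2.imread("pics/crop.png");cv2.imwrite("pics/crop.png",cv2.resize(im,(800,333)))
from h import *
c=cam("top");d=cam("side")
for n,uv,z in[("piv",(236,207),.065),("knobtop",(205,233),.106),("1dot",(213,248),.045),("2dot",(244,255),.045),("3dot",(271,241),.045),("stack",(240,148),.133),("spare",(427,235),.106)]: print(n,ray(c,uv,z))
for n,uv,z in[("piv",(238,309),.065),("knobtop",(251,335),.106),("1dot",(275,354),.045),("2dot",(295,326),.045),("3dot",(292,295),.045),("spare",(346,155),.106)]: print(n,ray(d,uv,z))
E
```

```text
piv [0.57620205 0.19023959 0.065     ]
knobtop [0.52159122 0.24347755 0.106     ]
1dot [0.4960145  0.23756124 0.045     ]
2dot [0.48239402 0.17543353 0.045     ]
3dot [0.51064291 0.12184667 0.045     ]
stack [0.67934747 0.17612751 0.133     ]
spare [ 0.52009833 -0.17834186  0.106     ]
piv [0.57649951 0.18934631 0.065     ]
knobtop [0.52159034 0.24746649 0.106     ]
1dot [0.49214605 0.23367    0.045     ]
2dot [0.48267348 0.17406503 0.045     ]
3dot [0.51123347 0.11875772 0.045     ]
spare [ 0.52358272 -0.18529865  0.106     ]
```

View pics/crop.png

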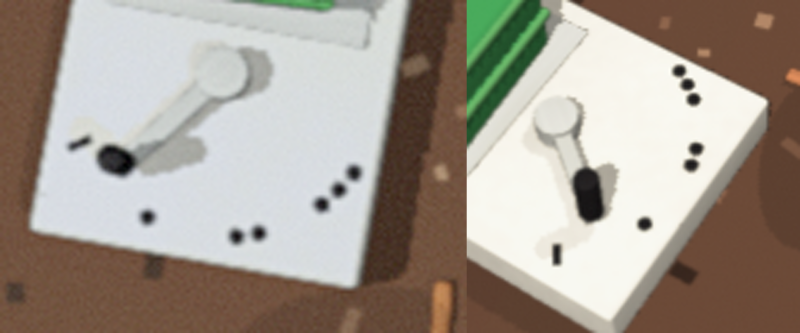

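The pivot is at (0.576, 0.190), and the knob's radius measures 78 mm against the given 80 mm. The marks sit at bearings of about 151°, 189° and 226°, so their spacing matches 0.64 rad. The lever is now at about 0.34 rad, and the goal for the knob is about (0.497, 0.178). I'll move over by way of an arc.

Call:
move_arm(moves=[[[1,0.22,-0.08,-0.02,0,0,0.075],[1,0.22,-0.08,-0.02,0,0,0.075],[1,0.22,-0.08,-0.02,0,0,0.075],[1,0.22,-0.08,-0.02,0,0,0.075],[1,0.22,-0.08,-0.02,0,0,0.075]]])

```text
clock: 0.6
position: [0.3724, -0.4542, 0.2514]
tool_rot: [-3.141, -0.0, -0.174]
force: [0.1, -0.2, -0.3]
grip_width: 0.0856
finger_force: 0.0
```

Call:
move_arm(moves=[[[0.6,0.08,-0.27,0,0,0,0],[0.6,0.08,-0.27,0,0,0,0],[0.6,0.08,-0.27,0,0,0,0],[0.6,0.08,-0.27,0,0,0,0],[0.6,0.08,-0.27,0,0,0,0]]])

```text
clock: 1.1
position: [0.4819, -0.2307, 0.2512]
tool_rot: [3.142, 0.0, -0.174]
force: [1.1, -1.0, -0.3]
grip_width: 0.0512
finger_force: 0.0
```

```bash
cat > to.py <<'E'
import sys
from h import *
from scipy.spatial.transform import Rotation as Ro
s=bot.observe(); R=Ro.from_euler("xyz",s["tool_rot"]).as_matrix()
print(s["clock"],s["position"],R.T@(np.array(eval(sys.argv[1]))-s["position"]),s["tool_rot"],s["grip_width"])
E
python3 to.py "[.521,.245,.22]"
```

```text
1.1 [ 0.48193655 -0.23068619  0.25123127] [-0.04367186 -0.47528481  0.03123808] [ 3.14158805e+00  2.06121730e-04 -1.73578181e-01] 0.05121837253639199
```

Call:
move_arm(moves=[[[0.6,-0.04,-0.45,0.03,0,0,0],[0.6,-0.04,-0.45,0.03,0,0,0],[0.6,-0.04,-0.45,0.03,0,0,0],[0.6,-0.04,-0.45,0.03,0,0,0],[0.6,-0.04,-0.45,0.03,0,0,0]]])

```text
clock: 1.6
position: [0.5024, 0.0179, 0.2346]
tool_rot: [3.142, -0.0, -0.174]
force: [0.8, -0.4, -0.3]
grip_width: 0.0515
finger_force: 0.0
```

```bash
python3 to.py "[.521,.245,.22]"
```

```text
1.6 [0.50237716 0.0178985  0.23461553] [-0.02087298 -0.2269063   0.01460687] [ 3.14155615e+00 -1.79387588e-05 -1.73549513e-01] 0.05145022813374388
```

Call:
move_arm(moves=[[[0.6,-0.02,-0.225,0.015,0,0,0],[0.6,-0.02,-0.225,0.015,0,0,0],[0.6,-0.02,-0.225,0.015,0,0,0],[0.6,-0.02,-0.225,0.015,0,0,0],[0.6,-0.02,-0.225,0.015,0,0,0]]])

```text
clock: 2.1
position: [0.5209, 0.2454, 0.2192]
tool_rot: [-3.141, 0.001, -0.17]
force: [0.0, -1.2, -0.0]
grip_width: 0.0512
finger_force: 0.0
```

```bash
python3 to.py "[.521,.245,.075]"; python3 - <<'E'
from h import *
im,c=shot("wrist","w1"); print(proj(c,[[.521,.245,.106],[.576,.19,.065],[.5,.245,.106]]))
E
```

```text
2.1 [0.52090518 0.24542112 0.21915494] [0.00031628 0.0005413  0.14415423] [-3.14060572e+00  1.05186982e-03 -1.69888315e-01] 0.051223685319357844
[[324.55240858 229.89863704]
 [391.15137628 122.9852937 ]
 [330.16404542 261.58195909]]
```

View pics/w1.png

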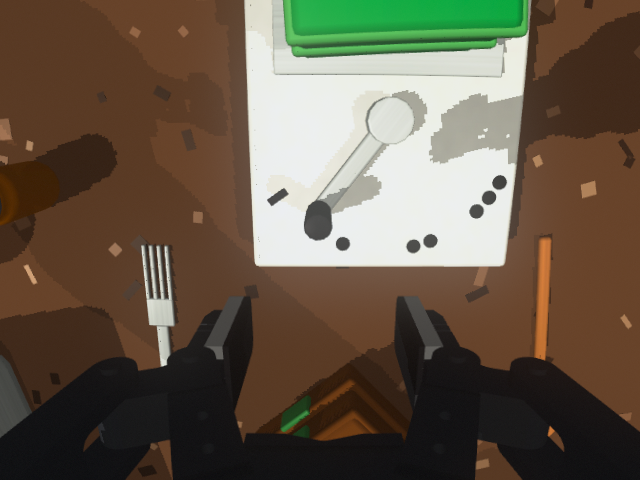

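The wrist view shows the knob top at (318,224), about 5 mm from where I predicted it, the pivot at (390,120) and the two dots at about (422,243). I'll refine from these.

```bash
python3 - <<'E'
from h import *
c=cam("wrist"); p=ray(c,(390,120),.066); print("piv",p)
for n,uv,z in [("knob",(318,224),.106),("1",(343,243),.045),("2",(422,243.5),.045),("3",(488,197),.045),("bar",(277,197),.045)]:
    q=ray(c,uv,z);d=(q-p)[:2];print(n,q,np.hypot(*d),np.degrees(np.arctan2(d[1],d[0]))%360)
E
python3 to.py "[.523,.248,.072]"
```

```text
piv [0.57790845 0.19404533 0.066     ]
knob [0.52510523 0.25147015 0.106     ] 0.07801147798906646 132.5991301318578
1 [0.49174922 0.23853553 0.045     ] 0.09696798714180914 152.68943969339557
2 [0.48115678 0.17827462 0.045     ] 0.09802857559511688 189.25789940748058
3 [0.50936104 0.12452268 0.045     ] 0.09763271149258863 225.40469402780798
bar [0.53548413 0.28164457 0.045     ] 0.09733165432452191 115.84091097019198
2.15 [0.52059104 0.2484081  0.21884577] [0.00269045 0.00033203 0.14684107] [-3.13934010e+00  1.68317462e-03 -1.67297166e-01] 0.05114451747845173
```

Call:
move_arm(moves=[[[0.6,0.003,0,0.05,0,0,0],[0.6,0.003,0,0.085,0,0,0],[0.6,0.003,0,0.115,0,0,0],[0.6,0.003,0,0.146,0,0,0],[0.6,0.003,0,0.146,0,0,0]]])

```text
clock: 2.65
position: [0.5227, 0.2393, 0.0703]
tool_rot: [3.138, 0.005, -0.173]
force: [-0.4, -0.0, 0.8]
grip_width: 0.0509
finger_force: 0.0
```

Call:
move_arm(force=20, moves=[[[0,0,0,0,0,0,0],[0,0,0,0,0,0,0],[0,0,0,0,0,0,0],[0,0,0,0,0,0,0],[0,0,0,0,0,0,0]]])

```text
clock: 3.15
position: [0.5252, 0.2416, 0.0756]
tool_rot: [-3.139, -0.001, -0.173]
force: [-3.1, 4.6, 1.9]
grip_width: 0.0172
finger_force: 22.0
```

```bash
python3 to.py "[.498,.1785,.072]"; python3 -c "
from h import *
print(bot.observe()['force'],bot.observe()['finger_force']);shot('wrist','w2')"
```

```text
3.15 [0.52517182 0.24163334 0.0755657 ] [-0.01590342  0.06687599  0.00339463] [-3.13937519e+00 -1.43272777e-03 -1.73003333e-01] 0.017175585865787
[-3.06932252  4.56318813  1.85349706] 22.012183964252472
```

View pics/w2.png

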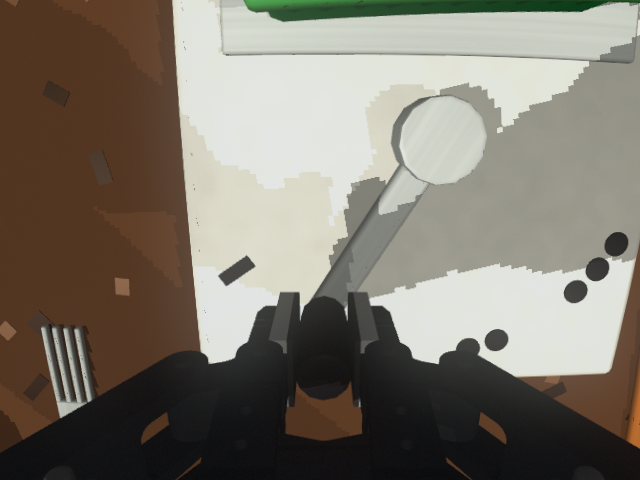

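The knob is held between the pads at 17 mm opening. Next I swing it along the arc.

Call:
move_arm(moves=[[[0,-0.005,0.008,0,0,0,0],[0,-0.0094,0.017,0,0,0,0],[0,-0.0125,0.026,0,0,0,0],[0,-0.0146,0.036,0,0,0,0],[0,-0.0146,0.036,0,0,0,0]]])

```text
clock: 3.7
position: [0.5039, 0.2072, 0.0754]
tool_rot: [-3.141, -0.001, -0.174]
force: [-7.1, 2.2, 5.1]
grip_width: 0.0172
finger_force: 22.4
```

Call:
move_arm(moves=[[[0,-0.0005,0.01,0,0,0,0],[0,0,0.02,0,0,0,0],[0,0.002,0.029,0,0,0,0],[0,0.004,0.037,0,0,0,0],[0,0.004,0.037,0,0,0,0]]])

```text
clock: 4.2
position: [0.5028, 0.1695, 0.0751]
tool_rot: [-3.141, -0.002, -0.175]
force: [-4.3, 0.8, 12.7]
grip_width: 0.0174
finger_force: 23.1
```

```bash
python3 to.py "[.498,.1785,.072]"; python3 -c "
from h import *
print(bot.observe()['force'],bot.observe()['finger_force']);shot('wrist','w3')"
```

```text
4.2 [0.50277436 0.16949548 0.07507197] [-0.00627244 -0.008036    0.00306465] [-3.14095394e+00 -1.98722264e-03 -1.74645246e-01] 0.017387543906243478
[-4.31449311  0.83372348 12.72903248] 23.12677413225174
```

View pics/w3.png

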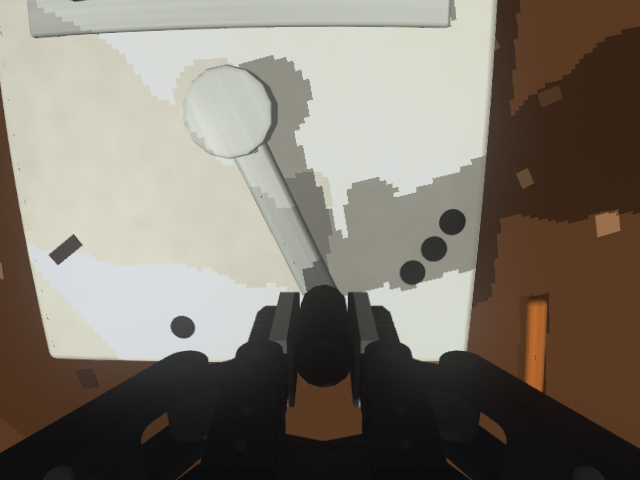

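The knob is still gripped. The pivot is at (229,112) and the arm's centreline runs through about (318,285); the one dot is at (182,327) and the three dots at (433,248).

```bash
python3 - <<'E'
from h import *
c=cam("wrist"); p=ray(c,(229,112),.066); print("piv",p)
for n,uv,z in [("arm",(318,285),.061),("arm2",(277,207),.061),("1",(182,327),.045),("3",(433,248),.045),("bar",(66,249),.045)]:
    q=ray(c,uv,z);d=(q-p)[:2];print(n,q,np.hypot(*d),np.degrees(np.arctan2(d[1],d[0]))%360)
E
```

```text
piv [0.57773053 0.18983533 0.066     ]
arm [0.50756417 0.17136197 0.061     ] 0.07255744467406099 194.75007582486796
arm2 [0.54107731 0.18090921 0.061     ] 0.03772445103008012 193.68677084539613
1 [0.49145523 0.23713073 0.045     ] 0.09838842429632907 151.26881600522472
3 [0.50917379 0.12157619 0.045     ] 0.09674366994526425 224.87536972763485
bar [0.53634169 0.27874862 0.045     ] 0.0980745058698557 114.96182305539975
```

The lever is at 194.4° and the mark at 188.2°, an overshoot of about 6°, so I'll move back about 8.5 mm.

Call:
move_arm(moves=[[[0,-0.002,-0.004,0,0,0,0],[0,-0.003,-0.009,0,0,0,0],[0,-0.003,-0.009,0,0,0,0],[0,-0.003,-0.009,0,0,0,0],[0,-0.003,-0.009,0,0,0,0]]])

```text
clock: 4.75
position: [0.5007, 0.1793, 0.0748]
tool_rot: [3.141, -0.001, -0.174]
force: [-4.2, -0.3, 11.6]
grip_width: 0.0174
finger_force: 23.3
```

Call:
move_arm(moves=[[[0.5,0,0,0,0,0,0],[0.5,0,0,0,0,0,0],[0.5,0,0,0,0,0,0],[0.5,0,0,0,0,0,0],[0.5,0,0,0,0,0,0]]])

```text
clock: 5.25
position: [0.5004, 0.1797, 0.0737]
tool_rot: [3.142, 0.0, -0.174]
force: [0.3, 0.7, 0.0]
grip_width: 0.0427
finger_force: 0.0
```

Call:
move_arm(moves=[[[0.5,0,0,-0.03,0,0,0],[0.5,0,0,-0.07,0,0,0],[0.5,0,0,-0.11,0,0,0],[0.5,0,0,-0.13,0,0,0],[0.5,0,0,-0.13,0,0,0]]])

```text
clock: 5.75
position: [0.5016, 0.1802, 0.2066]
tool_rot: [-3.139, -0.004, -0.174]
force: [-0.8, -0.2, -1.0]
grip_width: 0.0429
finger_force: 0.0
```

```bash
python3 to.py "[.498,.1785,.072]"; python3 -c "
from h import *
shot('wrist','w4')"
```

```text
5.75 [0.50155699 0.1802263  0.206579  ] [-0.0037412   0.00264345  0.13455911] [-3.13915318 -0.00398423 -0.17373615] 0.042948558675566705
```

View pics/w4.png

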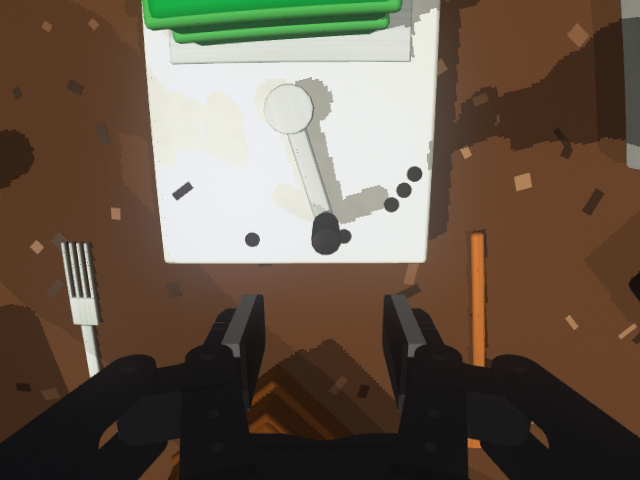

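The lever stands free. The arm runs from the pivot at (289,109) to about (322,210), with one of the two dots showing just right of the knob at (344,236). I'll check its angle.

```bash
python3 - <<'E'
from h import *
c=cam("wrist"); p=ray(c,(289,109),.066)
for n,uv,z in [("knobtop",(326,239),.106),("arm",(322,208),.061),("arm2",(306,160),.061),("1",(252,239.5),.045),("2right",(344,236),.045),("3",(403,190),.045),("bar",(182.5,191),.045)]:
    q=ray(c,uv,z);d=(q-p)[:2];print(n,np.hypot(*d),np.degrees(np.arctan2(d[1],d[0]))%360)
print(bot.observe()["force"])
E
```

```text
knobtop 0.07772333017341855 187.5026017866201
arm 0.06845273558095992 187.7564112277887
arm2 0.034307204169299374 187.45391733761406
1 0.09720753814186847 151.59605549134997
2right 0.09683143944131871 192.41463261637855
3 0.09614596207517752 224.82329062205446
bar 0.0971779964207305 115.17199648120598
[ 1.14175338 -0.47054222 -0.70625704]
```

The lever is at 187.6° and the two-dot mark at 188.3°, less than 1° off, and nothing is touching the robot.

```bash
python3 -c "
from workcell import bot
print(bot.job_done())"
```

```text
the job is handed in; nothing more can be done
None
```

The heat lever of the lunchbox-stack warmer is at its two-dot mark (measured within about 1°) and released. The stack and the other lever were never touched, and the job is handed in; it returned no verdict.

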